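# Hook a stuck module out of its rack

## Task

Pull the red plug-in module out of the rack with the hooked pick: take the pick from its holder, reach its hook down behind the module's pull bar and drag the module out until it stands upright on the bench completely clear of the rack. Then put the pick down standing on its handle on the bench, unhooked and away from the module; leave the two green modules in their places.

Things in the scene. Friction and masses are not known exactly. Their poses are not given: they have to be found in the camera images.
- rack: Fixed grey module rack 206 long x 132 wide x 75 high on the bench; origin at the centre of its underside. x runs along the slots: open front at x = -103 mm, closed back. Three slots 36 wide, centre lines y = -42, 0, 42; modules in them slide on the bench itself. A wire grille (bars every 20 mm, underside 70 mm above the bench) covers the top: the gripper cannot reach in. z up.
- red_bar (a point): Middle of the red module's pull bar, 22 mm above the bench, 78 to 87 mm inside the rack's front at the start. Module x axis: -x towards the rack's front. Steel bar 7 mm thick, level, 26 long along y, on two 7 mm arms, 32 mm in front of the module's box (box from x = +32 to +112 of this point). The opening behind the bar, 28 long x 19 wide, takes the hook from above.
- red_center (a point): Centre of the box of the red module, half-way up. Box 80 long (x) x 30 wide x 60 high, 0.2 to 0.45 kg, pushed deep into one of the three rack slots. x along its length, -x towards its pull bar, z up.
- red_rear (a point): Middle of the rear face of the red module's box, 30 mm above its underside, 40 mm behind its centre.
- green_a_center (a point): Centre of a green module of the same shape in another slot; to be left alone.
- green_b_center (a point): Centre of the second green module, same shape, in the remaining slot; to be left alone.
- dock: Fixed blue holder of the pick: open-topped pocket 104 x 48, 56 high, floor 6 thick. Origin: centre of its underside; x along the pick, whose shaft leaves by a notch in the +x wall, open at the top, so the pick lifts straight up. The walls stand 6 mm above the handle and 4 mm from its sides: docked, the pick can be taken only by the bare shaft.
- pick_handle (a point): Centre of the orange handle of the hooked pick (200 long, 0.15 kg). Handle: flat-sided block 80 long (x) x 26 wide (y) x 44 high; this point is 22 mm above its flat underside, on which the pick stands steadily on the bench, hook down. x points along the shaft to the hook, z up. Centre of mass about 27 mm ahead (+x) of this point.
- pick_shaft (a point): Point on the pick's shaft, 85 mm ahead of the handle's centre, a good place to lift it from the dock. Shaft: 10 x 10 mm square, from 40 to 160 mm ahead of the handle's centre, its axis 13 mm above the handle's centre. Held by the shaft, the pick does not reach deep enough into the rack; held across the handle it does, with the handle just outside the front.
- pick_tip (a point): Lower end of the pick's hook, an 8 x 8 mm steel finger 20 mm long hanging from the end of the shaft. This point is 156 mm ahead of the handle's centre and 10 mm above the level of the handle's underside.
Not all that is in view belongs to the job. Of the things like the part that bears red_bar, leave any that is yellow; of the rest the larger one is meant. Of the things that look like the part that bears pick_handle, the larger one is meant.

How it is judged:
By the outcome, as a careful person would: the job done as asked, in the order asked, and still so for the second after the job is handed in, with the robot touching nothing.
It also fails if it takes over 61 s, if anything falls off the work surface, if the arm or the gripper's body presses on something with over 40 N, if the wrist force passes 120 N, or if a joint passes its speed limit or range.

## Robot

A 7-joint arm with a two-finger parallel gripper is mounted at the origin on the work surface. World frame = base frame: x ahead of the robot, y to its left, z up, the work surface at z = 0. Lengths are in m, angles in rad, forces in N, time in s.
With the tool pointing down it reaches from about 0.425 to 0.875 m from the base axis. Payload 4.7 kg.
Tool frame: the origin (TCP) lies midway between the tips of the shut fingers; the grasp point (between the pads) lies 19 mm behind it; z points along the fingers, y is the direction in which the jaws open and shut (so a half turn about z gives the same grasp; the last joint's range is limited). The gripper opens to 87 mm and grips with 3 to 60 N. Pads are 19 mm wide; open, the fingers measure 117 mm over their backs; the gripper's body (75 mm by 190 mm) begins 51 mm behind the grasp point.
Start: joints at [1.15, 0.321, -0.07, 1.45, 0.023, 1.371, -0.057], TCP at [0.274, -0.59, 0.223] pointing down, gripper open.
Joint ranges: [-2.86, 2.86], [-0.3, 2.09], [-1.38, 1.24], [0.06, 2.45], [-1.56, 4.7], [0.09, 2.05], [-2.69, 2.69]. Speed limits (rad/s): [2.57, 2.57, 3.14, 3.14, 3.14, 3.14, 3.14].

## Interface

Orientations are given as a rotation vector (axis times angle).
In Python, from bench import get_state, eyes, job gives the robot as it stands. The module is installed in compiled form; this text tells all that it offers.
- The arm moves only by the shell command python3 -m jog 'ROWS' [FORCE]. ROWS is JSON, a list that holds one entry, the list of rows, each a list of 5 numbers: the opening, from 0 (shut) to 1 (fully open), then the shift along the tool's x, y, z in units of 40 mm (1.0 is 40 mm), then the turn about the tool's z in units of 5 degrees (1.0 is 5 degrees). In form: [[[jaw, dx, dy, dz, turn], ...]]. A call has 1 to 10 rows; each row shifts and turns the commanded pose from where the row before left it, along the tool's axes as they then stand; what a row does not reach is not made up. A row lasts 1/8 s, in which the tool goes at most 62.5 mm and 10.7 degrees, less where a joint would pass 70% of its speed; a pose out of reach is approached as far as the arm can. A call is refused whole if a number of a shift passes 1 or a number of a turn 1, either way. A call with a gripper value outside its range is refused whole. The fingers move at their own pace and stop on an object; FORCE is the grip in N (left out, the last holds). Time passes only in rows, so rows that do not move let the fingers close. It gives the time, the measured TCP pose, the force and the opening at its end, in the units of the state.
- get_state(): the state, without advancing time (a new reading comes with each control period).
- eyes.get_image(name): name is "side" or "top"; returns (picture, depth): 420x560x3 uint8, red, green, blue; 420x560 float32, m along the optical axis (not along the pixel's ray), 0 where there is no reading.
- eyes.camera_params(name): a dict with "camera_matrix" (3x3 intrinsics, pixels), "k1" (the pictures are not rectified: a ray, as slopes to the right and down, at radius r is drawn at 1 + k1 r^2 times it, then the intrinsics apply), "pose" (4x4, takes a point from camera to world coordinates). Camera axes: x right, y down, z forward; pixel columns grow to the right and rows downward; lengths in m; the calibration is good to about 2 mm. A picture is of the moment at which its call begins. camera_params takes no time and is no camera call.
- job.close_job(): hands the job in, once; it reports no verdict.
The state is a dict: "time": time; "joint_positions": joint angles; "qd": joint speeds; "joint_torque": joint torques, N m; "position": TCP position; "tool_rot": TCP orientation; "ft_force": force on the tool from outside, world axes, zero at the start; "torque": the same for the moment, N m; "grip_width": opening from 0.0 (shut) to 1.0 (fully open).
Only numpy, scipy, OpenCV 4.12 (cv2) and the standard library are available. Lean on these libraries where they do the work, as an engineer would, in place of code of your own. Each camera call takes 0.05 s, during which the arm holds its last target. There are 200 camera calls.

## Working session

There is one attempt and no reset: what is moved stays moved. The work goes in short steps, Python scripts to look and compute and a shell command to move; the robot and the scene stay as the last step left them, time stands still between calls to the robot, and variables do not carry over. Pictures are saved under pics/ and viewed, about 8 in all and at most 12, crops included, and the job is handed in when it is done.

```bash
mkdir -p pics; cat > h.py <<'E'
import numpy as np, cv2
from bench import get_state, eyes, job
from scipy.spatial.transform import Rotation as R
def shot(n,f=None):
    im,d=eyes.get_image(n); np.savez('pics/last_%s.npz'%n,im=im,d=d)
    if f: cv2.imwrite('pics/'+f,cv2.cvtColor(im,cv2.COLOR_RGB2BGR))
    return im,d
def load(n):
    z=np.load('pics/last_%s.npz'%n); return z['im'],z['d']
def ray(n,u,v):
    p=eyes.camera_params(n);K=np.array(p['camera_matrix']);k=p['k1']
    q=np.array([(u-K[0,2])/K[0,0],(v-K[1,2])/K[1,1]]);s=q.copy()
    for _ in range(20): s=q/(1+k*(s@s))
    T=np.array(p['pose']); return T[:3,3],T[:3,:3]@np.array([s[0],s[1],1])
def pd(n,u,v,d): # with depth
    o,r=ray(n,u,v); return o+r*d
def pz(n,u,v,z): # on plane z
    o,r=ray(n,u,v); return o+r*(z-o[2])/r[2]
def proj(n,P):
    p=eyes.camera_params(n);K=np.array(p['camera_matrix']);T=np.array(p['pose'])
    c=T[:3,:3].T@(np.array(P)-T[:3,3]);s=c[:2]/c[2];s=s*(1+p['k1']*(s@s))
    return K[:2,:2]@s+K[:2,2]
E
python3 - <<'E'
from h import *
shot('top','top0.png');shot('side','side0.png')
s=get_state();print(s['time'],s['position'],R.from_rotvec(s['tool_rot']).as_matrix().round(3),s['grip_width'])
for n in('top','side'):print(n,eyes.camera_params(n))
E
```

```text
0.1 [ 0.27356472 -0.58911234  0.22159175] [[ 0.907  0.421 -0.001]
 [ 0.421 -0.907  0.001]
 [-0.    -0.002 -1.   ]] 0.9982123613194075
top {'camera_matrix': array([[493.90406611,   0.        , 280.44884163],
       [  0.        , 493.90406611, 209.54744716],
       [  0.        ,   0.        ,   1.        ]]), 'k1': 0.055395563174412285, 'pose': array([[-0.00447584, -0.99339945,  0.11461896,  0.38330386],
       [-0.99998214,  0.00490028,  0.00342157, -0.04815164],
       [-0.00396065, -0.11460159, -0.99340364,  1.41930878],
       [ 0.        ,  0.        ,  0.        ,  1.        ]])}
side {'camera_matrix': array([[483.58665358,   0.        , 286.48704747],
       [  0.        , 483.58665358, 204.71026378],
       [  0.        ,   0.        ,   1.        ]]), 'k1': -0.046075100593147574, 'pose': array([[-0.92664043, -0.2416079 ,  0.28803324,  0.22033308],
       [-0.3756247 ,  0.62681025, -0.68265291,  0.74688473],
       [-0.01560785, -0.74076618, -0.67158161,  0.85734801],
       [ 0.        ,  0.        ,  0.        ,  1.        ]])}
```

View pics/top0.png

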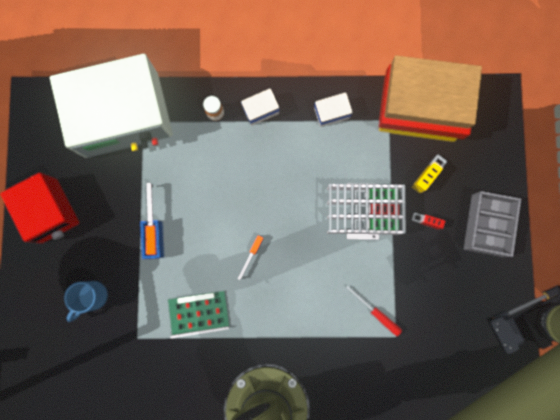

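View pics/side0.png

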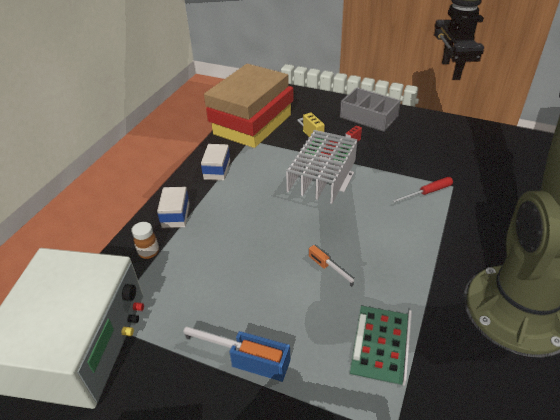

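The top view shows the rack at about (330–405, 184–234), with the red module in its middle slot, and the dock with the pick at (150, 185–258). The lookalikes are a small red block (430,221), a yellow one (430,173), and a small loose pick (252,255). I'll confirm these in enlarged crops.

```bash
python3 - <<'E'
from h import *
a,_=load('top');b,_=load('side')
def c(im,x0,y0,w,h,W,H): return cv2.resize(im[y0:y0+h,x0:x0+w],(W,H),interpolation=cv2.INTER_CUBIC)
o=np.zeros((600,800,3),np.uint8)
o[:300,:560]=c(a,315,145,140,100,560,400)[50:350] if 0 else c(a,315,165,140,75,560,300)
o[300:,:240]=c(a,130,175,40,100,240,600)[:300] if 0 else c(a,115,175,80,100,240,300)
o[:300,560:]=c(a,212,225,80,100,240,300)
o[300:,240:540]=c(b,280,120,100,100,300,300)
o[300:,540:]=c(b,180,315,130,150,260,300) if 0 else c(b,180,315,130,100,260,300)
cv2.imwrite('pics/c1.png',o[:,:,::-1])
E
```

```text
(no output)
```

View pics/c1.png

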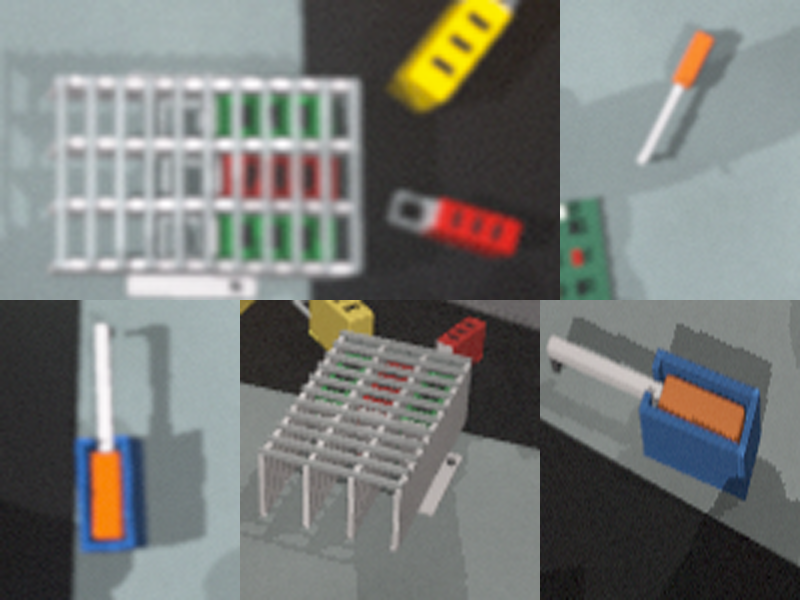

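The crop settles which things are meant. The large red module is in the middle slot, with green on both sides, and its opening faces the rack front, to the left in the top view (+y). The small red block (430,221) is smaller and the other is yellow, so both are decoys. The docked pick is larger than the loose one (252,255). Next I'll measure them.

```bash
cat > m.py <<'E'
from h import *
def pts(n,box,mask,z=None):
    im,d=load(n);x0,y0,x1,y1=box;out=[]
    hsv=cv2.cvtColor(im,cv2.COLOR_RGB2HSV)
    for v in range(y0,y1):
        for u in range(x0,x1):
            if mask(hsv[v,u]) : 
                p=pd(n,u,v,d[v,u]); q=p if z is None else pz(n,u,v,z); out.append([*q,p[2]])
    return np.array(out)
def rect(P):
    r=cv2.minAreaRect((P[:,:2]*1000).astype(np.float32)); return np.round(r[0],1),np.round(r[1],1),round(r[2],2)
E
python3 - <<'E'
from m import *
org=lambda h:5<=h[0]<=18 and h[1]>150 and h[2]>100
P=pts('top',(135,215,170,265),org,.05);print('handle',len(P),rect(P),P[:,:2].mean(0),np.median(P[:,3]))
wh=lambda h:h[1]<40 and h[2]>165
P=pts('top',(140,178,160,224),wh,.046);print('shaft',len(P),rect(P),np.median(P[:,3]));
c=P[:,:2].mean(0);u,s,v=np.linalg.svd(P[:,:2]-c);print(c,v[0])
blu=lambda h:100<=h[0]<=125 and h[1]>120
P=pts('top',(130,210,175,270),blu,.056);P=P[P[:,3]>.045];print('dock',len(P),rect(P),np.median(P[:,3]))
P=pts('top',(320,175,415,245),wh,.075);P=P[(P[:,3]>.06)];print('rack',len(P),rect(P),np.median(P[:,3]))
b=cv2.boxPoints(cv2.minAreaRect((P[:,:2]*1000).astype(np.float32)));print(b.round(1))
red=lambda h:(h[0]<5 or h[0]>172) and h[1]>110 and h[2]>60
P=pts('top',(360,180,410,240),red,.06);print('red',len(P),rect(P),np.percentile(P[:,3],[5,50,95]))
gr=lambda h:50<h[0]<80 and h[1]>110 and h[2]>40
P=pts('top',(360,180,410,240),gr,.06);print('green',len(P),rect(P),np.percentile(P[:,3],[5,50,95]))
P=pts('side',(225,330,300,380),org);print('side handle',rect(P),np.percentile(P[:,2],[5,50,95]),P[:,:2].mean(0))
E
```

```text
handle 263 (array([458.8, 317.3]), array([78.3, 25.2]), 4.21) [0.45826668 0.31722722] 0.050192178166355905
shaft 598 (array([569.5, 319.9]), array([127.6,  47.2]), 1.32) 0.0033455160832965847
[0.57121101 0.31761617] [-0.99977476  0.02122351]
dock 295 (array([461.2, 315. ]), array([103.2,  53.8]), 4.36) 0.055417127204093086Traceback (most recent call last):
  File "<stdin>", line 9, in <module>
  File "m.py", line 8, in pts
    p=pd(n,u,v,d[v,u]); q=p if z is None else pz(n,u,v,z); out.append([*q,p[2]])
  File "h.py", line 16, in pd
    o,r=ray(n,u,v); return o+r*d
        ~~~^^^^^^^
  File "h.py", line 11, in ray
    p=eyes.camera_params(n);K=np.array(p['camera_matrix']);k=p['k1']
ValueError: time passes only in moves, steps and waits
```

```bash
python3 - <<'E'
import pickle
from bench import eyes
try: pickle.dump({n:eyes.camera_params(n) for n in('top','side')},open('cp.pkl','wb'));print('ok')
except Exception as e: print(e)
E
sed -i 's/eyes.camera_params(n)/CP[n]/; 1a import pickle\nCP=pickle.load(open("cp.pkl","rb"))' h.py
python3 - <<'E'
from m import *
wh=lambda h:h[1]<40 and h[2]>140
P=pts('top',(140,178,160,224),wh,.046);P=P[P[:,3]>.03];print('shaft',len(P),rect(P),np.median(P[:,3]));
P=pts('top',(320,175,415,245),wh,.075);P=P[(P[:,3]>.06)];print('rack',len(P),rect(P),np.median(P[:,3]))
b=cv2.boxPoints(cv2.minAreaRect((P[:,:2]*1000).astype(np.float32)));print(b.round(1))
red=lambda h:(h[0]<5 or h[0]>172) and h[1]>110 and h[2]>60
P=pts('top',(360,180,410,240),red,.06);print('red',len(P),rect(P),np.percentile(P[:,3],[5,50,95]))
gr=lambda h:50<h[0]<80 and h[1]>110 and h[2]>40
P=pts('top',(360,180,410,240),gr,.06);print('green',len(P),rect(P),np.percentile(P[:,3],[5,50,95]))
org=lambda h:5<=h[0]<=18 and h[1]>150 and h[2]>100
P=pts('side',(225,330,300,380),org);print('side handle',rect(P),np.percentile(P[:,2],[5,50,95]),P[:,:2].mean(0))
E
```

```text
ok
shaft 184 (array([565.2, 314.3]), array([118.6,  30.6]), 1.46) 0.04604805233933362
rack 1635 (array([ 530. , -275.7]), array([214.7, 171.8]), 84.71) 0.07425076446096401
[[ 434.5 -374.7]
 [ 605.6 -390.5]
 [ 625.4 -176.8]
 [ 454.3 -160.9]]
red 54 (array([ 541.7, -324. ]), array([60.9, 25. ]), 89.7) [0.05611808 0.06078046 0.06547263]
green 95 (array([ 540.5, -323.6]), array([ 63.9, 105.7]), 89.78) [0.05671393 0.06116382 0.06670512]
side handle (array([332.4, 510.8]), array([ 75.2, 517.3]), 33.67) [0.04633833 0.04886782 0.05111565] [0.45804559 0.32174765]
```

```bash
python3 - <<'E'
from m import *
wh=lambda h:h[1]<40 and h[2]>140
P=pts('top',(140,178,160,224),wh,.046);P=P[(P[:,3]>.035)&(P[:,3]<.055)]
m=np.median(P[:,1]);P=P[abs(P[:,1]-m)<.009]
f=np.polyfit(P[:,0],P[:,1],1);print('shaft yaw',np.degrees(np.arctan(f[0])),'y at .5437',np.polyval(f,.5437),P[:,0].min(),P[:,0].max())
org=lambda h:5<=h[0]<=18 and h[1]>150 and h[2]>100
H=pts('top',(135,215,170,265),org,.05);c=H[:,:2].mean(0);v=np.linalg.svd(H[:,:2]-c)[2][0];print('handle yaw',np.degrees(np.arctan(v[1]/v[0])))
P=pts('top',(320,175,415,245),wh,.075);P=P[(P[:,3]>.066)&(P[:,3]<.085)]
P=P[(abs(P[:,0]-.54)<.085)&(P[:,1]<-.15)&(P[:,1]>-.40)]
print('rack',rect(P),np.percentile(P[:,0],[.5,2,98,99.5]),np.percentile(P[:,1],[.5,2,98,99.5]))
# front & back edges per x
for lo in np.arange(.48,.61,.02):
    q=P[(P[:,0]>=lo)&(P[:,0]<lo+.02)]
    if len(q): print(round(lo,2),q[:,1].min().round(4),q[:,1].max().round(4))
for lo in np.arange(-.38,-.17,.03):
    q=P[(P[:,1]>=lo)&(P[:,1]<lo+.03)]
    if len(q): print('y',round(lo,2),q[:,0].min().round(4),q[:,0].max().round(4))
print('bar px->',pz('top',355.7,208.5,.0255),'box front',pz('top',370.3,208.8,.06),'red box back',pz('top',399,209,.06))
im,d=load('top')
a=cv2.resize(im[178:240,322:410],None,fx=9,fy=9,interpolation=cv2.INTER_CUBIC)
cv2.imwrite('pics/rack.png',a[:,:,::-1])
E
```

```text
shaft yaw 3.301914366954136 y at .5437 0.32279907721909423 0.5058531355517405 0.6186356430839127
handle yaw 3.155550606229095
rack (array([ 541.8, -278.5]), array([204.1, 132.4]), 89.1) [0.47551455 0.47574096 0.60562611 0.60842226] [-0.37988756 -0.37886074 -0.17679946 -0.17581538]
0.48 -0.3793 -0.1755
0.5 -0.38 -0.1758
0.52 -0.3804 -0.1761
0.54 -0.3785 -0.1765
0.56 -0.3792 -0.1768
0.58 -0.3798 -0.1771
0.6 -0.38 -0.1774
y -0.38 0.4754 0.6047
y -0.35 0.4755 0.6049
y -0.32 0.4756 0.6051
y -0.29 0.4758 0.608
y -0.26 0.4759 0.6082
y -0.23 0.4787 0.6084
y -0.2 0.4788 0.6086
bar px-> [ 0.54605915 -0.25678286  0.0255    ] box front [ 0.5409955  -0.29181547  0.06      ] red box back [ 0.54004792 -0.37060615  0.06      ]
```

View pics/rack.png

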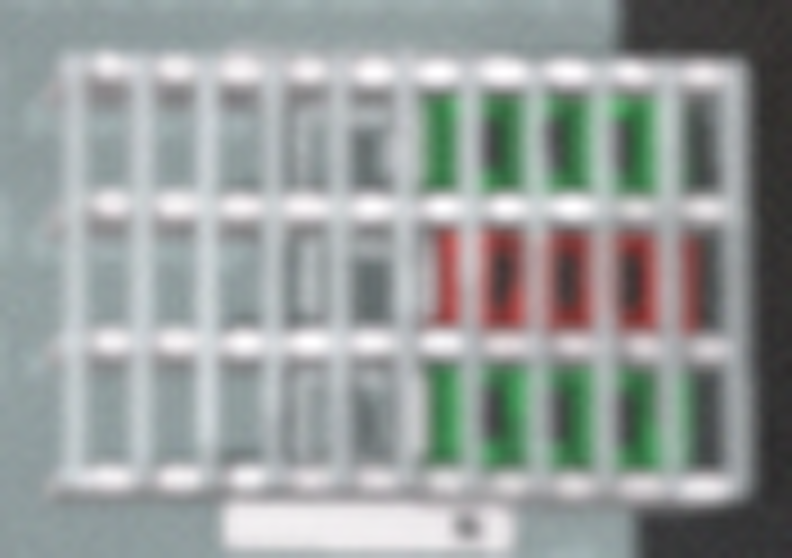

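The measurements agree with the given sizes:

| Item | Measured | Check |
|---|---|---|
| Rack | centre (0.542, −0.278), yaw −90.9°, front at y ≈ −0.1755 | 204 × 132 measured |
| Red bar | y ≈ −0.260 | 84 mm inside; box faces agree at 32 and 112 mm |
| Pick handle | (0.458, 0.317), yaw 3.2° | top at z = 50 mm, as expected |
| Pick shaft | about (0.543, 0.322) | on the handle's axis |

I'll move to the dock first.

```bash
python3 -m jog '[[[1,0.975,-0.76,0,0],[1,0.975,-0.76,0,0],[1,0.975,-0.76,0,0],[1,0.975,-0.76,0,0],[1,0.975,-0.76,0,0],[1,0.975,-0.76,0,0],[1,0.975,-0.76,0,0],[1,0.975,-0.76,0,0],[1,0.975,-0.76,0,0],[1,0.975,-0.76,0,0]]]'
python3 -m jog '[[[1,0.6,-1,0,0],[1,0.6,-1,0,0],[1,0.6,-1,0,0],[1,0.6,-1,0,0],[1,0.6,-1,0,0],[1,0.6,-1,0,0],[1,0.6,-1,0,0],[1,0.6,-1,0,0],[1,0.6,-1,0,0],[1,0.6,-1,0,0]]]'
python3 -m jog '[[[1,0,0,0.2,-1],[1,0,0,0.2,-1],[1,0,0,0.2,-1],[1,0,0,0.2,-1],[1,0,0,0.2,-1],[1,0,0,0.2,-1],[1,0,0,0.2,-1],[1,0,0,0.2,-1],[1,0,0,0.2,-1],[1,0,0,0.2,-1]]]'
python3 -m jog '[[[1,0,0,0,-1],[1,0,0,0,-1],[1,0,0,0,-1],[1,0,0,0,-1],[1,0,0,0,-1],[1,0,0,0,-1],[1,0,0,0,-1],[1,0,0,0,-1],[1,0,0,0,-1],[1,0,0,0,-1]]]'
python3 -m jog '[[[1,0,0,0,-1],[1,0,0,0,-1],[1,0,0,0,-1],[1,0,0,0,-1],[1,0,0,0,-1],[1,0,0,0,-1],[1,0,0,0,-1],[1,0,0,0,-1],[1,0,0,0,-1],[1,0,0,0,-1]]]'
cat > g.py <<'E'
# usage: g.py x y z theta_deg(tool x axis) -> needed shift in tool axes/units; args "" = state only
import sys
from h import *
s=get_state();M=R.from_rotvec(s['tool_rot']).as_matrix();p=np.array(s['position'])
th=np.degrees(np.arctan2(M[1,0],M[0,0]))
print('t',round(s['time'],2),'pos',p.round(4),'th',th.round(2),'tilt',np.degrees(np.arccos(-M[2,2])).round(2),'F',np.round(s['ft_force'],1),'w',round(s['grip_width']*87,1),'q7',round(s['joint_positions'][6],2))
if len(sys.argv)>4:
    a=list(map(float,sys.argv[1:5]));print('units',(M.T@(np.array(a[:3])-p)/.04).round(3),'turn',round(-((a[3]-th+180)%360-180)/5,2))
E
python3 g.py 0.5405 0.3221 0.12 183.2
```

```text
time: 1.35
position: [0.4997, -0.1481, 0.2223]
tool_rot: [3.068, 0.677, -0.001]
ft_force: [0.8, -0.7, 0.6]
grip_width: 1.002
time: 2.6
position: [0.5486, 0.3154, 0.222]
tool_rot: [3.067, 0.677, -0.001]
ft_force: [1.2, 0.2, 0.4]
grip_width: 1.0
time: 3.85
position: [0.5484, 0.314, 0.1417]
tool_rot: [-2.491, -1.914, 0.002]
ft_force: [-0.5, 0.1, -0.0]
grip_width: 0.998
time: 5.1
position: [0.5484, 0.314, 0.1419]
tool_rot: [-1.449, -2.787, 0.001]
ft_force: [-0.0, 0.3, 0.2]
grip_width: 0.995
time: 6.35
position: [0.5485, 0.3139, 0.1419]
tool_rot: [-0.135, -3.138, 0.001]
ft_force: [-0.2, -0.3, 0.4]
grip_width: 1.004
t 6.35 pos [0.5485 0.3139 0.1419] th 175.06 tilt 0.06 F [-0.2 -0.3  0.4] w 87.3 q7 0.49
units [0.216 0.187 0.548] turn -1.63
```

```bash
python3 -m jog '[[[1,0.22,0.19,0.3,-1],[1,0,0,0.25,-0.63],[1,0,0,0,0],[1,0,0,0,0]]]' >/dev/null; python3 g.py 0.5405 0.3221 0.022 183.2
python3 - <<'E'
from h import *
a,_=shot('top');b,_=shot('side')
o=np.hstack([cv2.resize(x,(400,400),interpolation=cv2.INTER_CUBIC) for x in(a[165:265,105:205],b[290:390,170:270] )])
cv2.imwrite('pics/c2.png',o[:,:,::-1])
E
```

```text
t 6.85 pos [0.5407 0.3225 0.1206] th -177.02 tilt 0.0 F [ 0.5 -0.2  0.1] w 86.9 q7 0.59
units [ 0.006 -0.01   2.466] turn -0.04
```

View pics/c2.png

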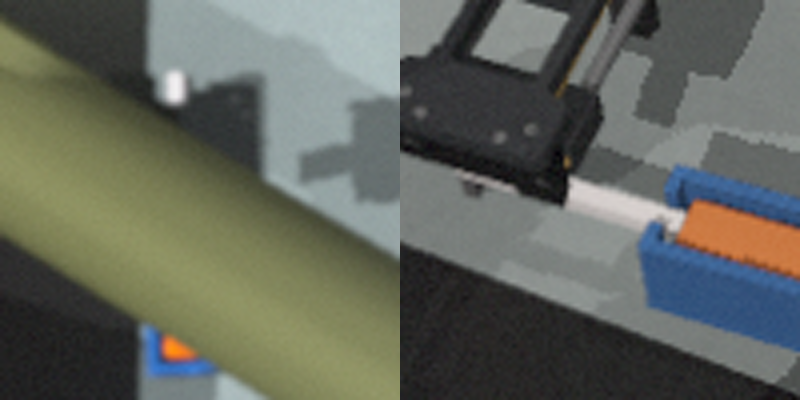

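The gripper sits above the shaft, with the near finger at about (545,185) in the right-hand crop and clear of the dock wall at (655,250). I'll go down, grip and lift.

```bash
python3 -m jog '[[[1,0,0,0.7,0],[1,0,0,0.7,0],[1,0,0,0.7,0],[1,0,0,0.36,0],[1,0,0,0,0]]]' 55;  python3 -m jog '[[[0,0,0,0,0],[0,0,0,0,0],[0,0,0,0,0],[0,0,0,0,0],[0,0,0,0,0],[0,0,0,0,0],[0,0,0,0,0],[0,0,0,0,0]]]'; python3 g.py
```

```text
time: 7.58
position: [0.5403, 0.3224, 0.0216]
tool_rot: [0.084, -3.139, 0.001]
ft_force: [-0.6, 0.5, -0.1]
grip_width: 1.001
time: 8.57
position: [0.5405, 0.3227, 0.0221]
tool_rot: [0.084, -3.14, 0.0]
ft_force: [-0.2, -0.5, -0.0]
grip_width: 0.168
t 8.57 pos [0.5405 0.3227 0.0221] th -176.94 tilt 0.0 F [-0.2 -0.5 -0. ] w 14.6 q7 0.53
```

```bash
python3 -m jog '[[[0,0,0,0,0],[0,0,0,0,0],[0,0,0,0,0]]]';  python3 -m jog '[[[0,0,0,-0.5,0],[0,0,0,-0.5,0],[0,0,0,-0.7,0],[0,0,0,-0.7,0],[0,0,0,0,0]]]'; python3 g.py
```

```text
time: 8.95
position: [0.5405, 0.3227, 0.0221]
tool_rot: [-0.084, 3.14, -0.0]
ft_force: [0.1, 0.5, -0.7]
grip_width: 0.107
time: 9.57
position: [0.5417, 0.3242, 0.1219]
tool_rot: [-0.084, 3.136, 0.004]
ft_force: [-0.2, -0.0, -2.0]
grip_width: 0.109
t 9.57 pos [0.5417 0.3242 0.1219] th -176.94 tilt 0.32 F [-0.2 -0.  -2. ] w 9.5 q7 0.59
```

```bash
python3 -m jog '[[[0,0.04,-0.96,0,0],[0,0.04,-0.96,0,0],[0,0.04,-0.96,0,0],[0,0.04,-0.96,0,0],[0,0.04,-0.96,0,0],[0,0.04,-0.96,0,0],[0,0.04,-0.96,0,0],[0,0.04,-0.96,0,0],[0,0.04,-0.96,0,0],[0,0.04,-0.96,0,0]]]'
python3 -m jog '[[[0,0,0,0,1],[0,0,0,0,1],[0,0,0,0,1],[0,0,0,0,1],[0,0,0,0,1],[0,0,0,0,1],[0,0,0,0,1],[0,0,0,0,1],[0,0,0,0,1],[0,0,0,0,1]]]'
python3 -m jog '[[[0,0,0,0,1],[0,0,0,0,1],[0,0,0,0,1],[0,0,0,0,1],[0,0,0,0,1],[0,0,0,0,1],[0,0,0,0,1],[0,0,0,0,1],[0,0,0,0,0.8],[0,0,0,0,0]]]'
python3 g.py 0.545 -0.062 0.018 89.1
python3 - <<'E'
from m import *
shot('side');shot('top')
b,_=load('side');cv2.imwrite('pics/c3.png',cv2.resize(b[150:350,230:430],(600,600),interpolation=cv2.INTER_CUBIC)[:,:,::-1])
E
```

```text
time: 10.82
position: [0.5445, -0.063, 0.1178]
tool_rot: [0.084, -3.14, 0.001]
ft_force: [0.2, 0.4, -1.3]
grip_width: 0.104
time: 12.08
position: [0.5445, -0.0616, 0.1178]
tool_rot: [-1.255, -2.88, 0.001]
ft_force: [-0.3, 0.0, -1.9]
grip_width: 0.108
time: 13.32
position: [0.5445, -0.0615, 0.1178]
tool_rot: [-2.238, -2.204, 0.001]
ft_force: [0.9, -0.4, -1.5]
grip_width: 0.106
t 13.32 pos [ 0.5445 -0.0615  0.1178] th 89.13 tilt 0.05 F [ 0.9 -0.4 -1.5] w 9.3 q7 -0.19
units [-0.011  0.014  2.495] turn 0.01
```

View pics/c3.png

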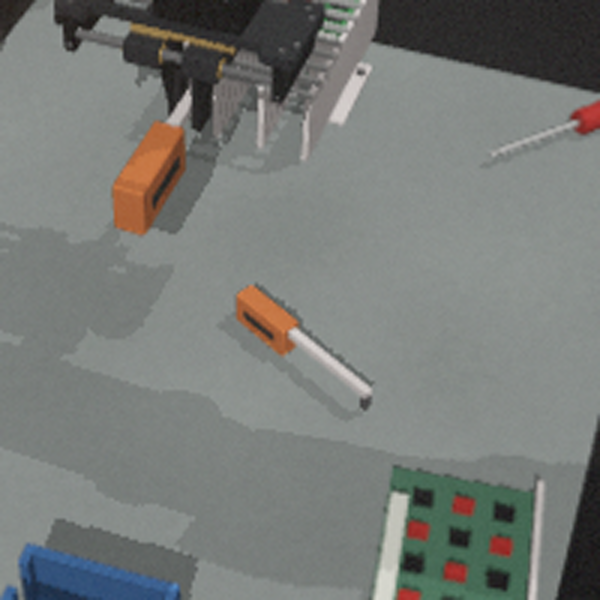

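The pick is held level, with its handle at (150,180) in the crop and the shaft pointing at the rack. I'll set it down and release it.

```bash
python3 -m jog '[[[0,0,0,0.8,0],[0,0,0,0.8,0],[0,0,0,0.5,0],[0,0,0,0.25,0],[0,0,0,0.12,0],[0,0,0,0.05,0],[0,0,0,0,0]]]';python3 g.py; python3 -m jog '[[[0.6,0,0,0,0],[0.6,0,0,0,0],[0.6,0,0,0,0],[0.6,0,0,0,0],[0.7,0,0,-0.3,0],[0.8,0,0,-0.8,0],[1,0,0,-0.8,0],[1,1,0,0,0],[1,1,0,0,0],[1,0,0,0,0]]]'; python3 g.py
python3 - <<'E'
from m import *
shot('side')
org=lambda h:5<=h[0]<=18 and h[1]>150 and h[2]>90
P=pts('side',(255,180,310,235),org)
print(len(P),np.percentile(P[:,2],[2,50,99]));Q=P[P[:,2]>.038];print(len(Q),rect(Q),Q.mean(0))
b,_=load('side');cv2.imwrite('pics/c4.png',cv2.resize(b[110:260,230:380],(600,600),interpolation=cv2.INTER_CUBIC)[:,:,::-1])
E
```

```text
time: 14.3
position: [0.5456, -0.0617, 0.0179]
tool_rot: [2.239, 2.202, 0.001]
ft_force: [-0.1, -0.7, -0.5]
grip_width: 0.107
t 14.3 pos [ 0.5456 -0.0617  0.0179] th 89.06 tilt 0.06 F [-0.1 -0.7 -0.5] w 9.3 q7 -0.29
time: 15.55
position: [0.5464, 0.0228, 0.0947]
tool_rot: [2.232, 2.21, 0.003]
ft_force: [0.6, -0.7, 0.8]
grip_width: 0.994
t 15.55 pos [0.5464 0.0228 0.0947] th 89.43 tilt 0.12 F [ 0.6 -0.7  0.8] w 86.5 q7 -0.36
139 [0.02443531 0.04259524 0.04628851]
124 (array([544.5,   2.2]), array([24.5, 43.4]), 0.1) [0.54470285 0.00185981 0.04292651 0.04292651]
```

View pics/c4.png

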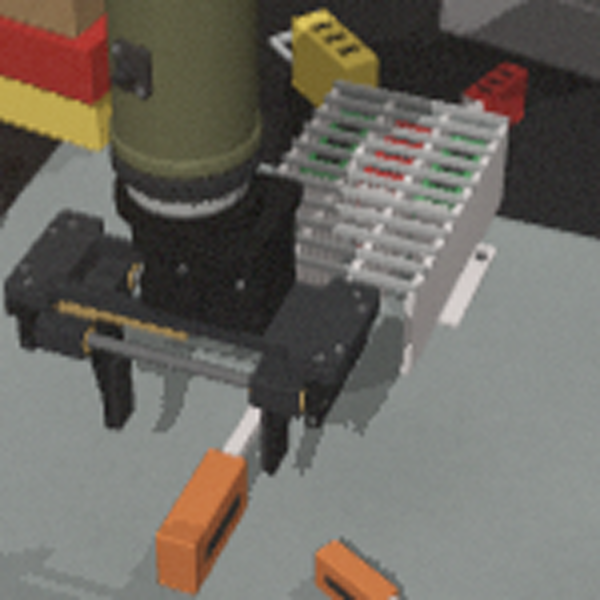

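The pick stands upright on the bench with its handle at about (270–291, 222–258). My search box cut it short, so I'll re-measure from the saved frame.

```bash
python3 - <<'E'
from m import *
org=lambda h:5<=h[0]<=18 and h[1]>150 and h[2]>90
P=pts('side',(262,215,301,268),org)
Q=P[P[:,2]>.0405];print(len(Q),rect(Q),Q.mean(0))
c=Q[:,:2].mean(0);v=np.linalg.svd(Q[:,:2]-c)[2][0];print(np.degrees(np.arctan2(v[1],v[0])))
E
python3 g.py 0.545 0.02 0.008 89.1
```

```text
231 (array([401.2, 371.7]), array([ 49. , 831.6]), 22.36) [0.54212863 0.02778393 0.05026613 0.05026613]
112.33166977647325
t 15.6 pos [0.5465 0.0201 0.0943] th 89.27 tilt 0.06 F [ 0.5 -0.8 -0.7] w 86.6 q7 -0.36
units [-2.000e-03 -4.000e-02  2.157e+00] turn 0.03
```

```bash
python3 - <<'E'
from m import *
org=lambda h:5<=h[0]<=18 and h[1]>150 and h[2]>90
P=pts('side',(262,215,301,268),org)
Q=P[(P[:,2]>.0395)&(P[:,2]<.049)&(abs(P[:,0]-.545)<.05)];print(len(Q),rect(Q),Q.mean(0))
c=Q[:,:2].mean(0);v=np.linalg.svd(Q[:,:2]-c)[2][0];print(np.degrees(np.arctan2(v[1],v[0])))
E
```

```text
250 (array([544.7,  20.5]), array([79.2, 26.2]), 87.59) [0.54479347 0.02213396 0.04295261 0.04295261]
88.82793440383892
```

The handle is at (0.5447, 0.0205) and measures 79 × 26 with its top at 43 mm, all as predicted. I'll re-grip across the handle.

```bash
python3 -m jog '[[[1,0,-0.04,0.6,0],[1,0,0,0.6,0],[1,0,0,0.6,0],[1,0,0,0.36,0],[1,0,0,0,0]]]' 55; python3 -m jog '[[[0,0,0,0,0],[0,0,0,0,0],[0,0,0,0,0],[0,0,0,0,0],[0,0,0,0,0],[0,0,0,0,0],[0,0,0,0,0],[0,0,0,0,0],[0,0,0,0,0],[0,0,0,0,0]]]'; python3 g.py
```

```text
time: 16.23
position: [0.5441, 0.0175, 0.0062]
tool_rot: [-2.24, -2.201, 0.002]
ft_force: [-0.4, -0.6, 0.7]
grip_width: 1.005
time: 17.48
position: [0.5448, 0.0184, 0.007]
tool_rot: [2.239, 2.203, 0.0]
ft_force: [0.2, -0.3, -1.2]
grip_width: 0.291
t 17.48 pos [0.5448 0.0184 0.007 ] th 89.06 tilt 0.01 F [ 0.2 -0.3 -1.2] w 25.3 q7 -0.45
```

```bash
python3 -m jog '[[[0,0,0,-0.3,0],[0,0,0,-0.26,0],[0,0,0,0,0],[0,0,0,0,0]]]';python3 g.py
python3 - <<'E'
from h import *
b,d=shot('side');a,_=shot('top')
for x in (-.03,.0): print(proj('side',[.5465-.154*.0157, .0184-.154,.03]))
print(proj('top',[.544,-.136,.06]))
o=np.hstack([cv2.resize(x,(400,400),interpolation=cv2.INTER_CUBIC) for x in(b[110:210,250:350],a[150:250,270:370])])
cv2.imwrite('pics/c5.png',o[:,:,::-1])
E
```

```text
time: 17.98
position: [0.5447, 0.0181, 0.0294]
tool_rot: [2.24, 2.203, -0.0]
ft_force: [-0.7, 0.0, -2.2]
grip_width: 0.297
t 17.98 pos [0.5447 0.0181 0.0294] th 89.05 tilt 0.02 F [-0.7  0.  -2.2] w 25.8 q7 -0.43
[303.64375839 197.56141337]
[303.64375839 197.56141337]
[313.84643631 207.99979851]
```

View pics/c5.png

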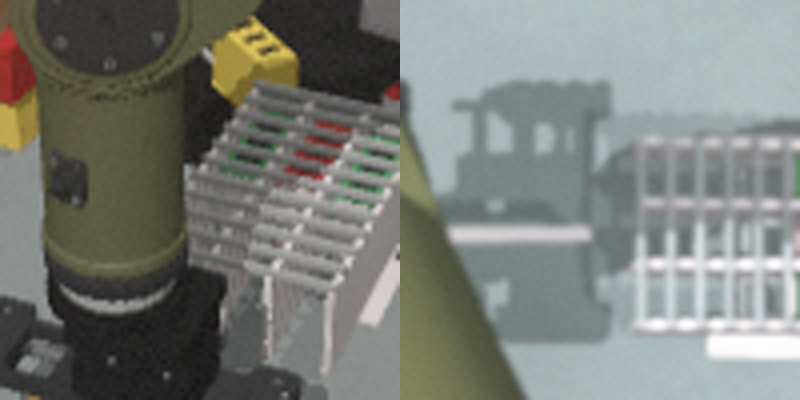

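In the top crop, the shaft end is at about (190,233), on the centre line between the slot dividers at y 203 and 265. I'll measure the shaft's end, height and yaw.

```bash
python3 - <<'E'
from m import *
wh=lambda h:h[1]<50 and h[2]>150
P=pts('top',(284,202,322,214),wh,.0624);P=P[(P[:,3]>.045)&(P[:,3]<.09)]
print(len(P),P[:,1].min(),P[:,1].max(),'x',P[:,0].mean(),np.polyfit(P[:,1],P[:,0],1))
for lo in np.arange(-.16,-.05,.02):
    q=P[(P[:,1]>lo)&(P[:,1]<lo+.02)]
    if len(q):print(round(lo,2),np.median(q[:,3]),q[:,0].mean())
print('end',pz('top',317.5,208.2,.0624),'slot walls',pz('top',432/4-30+270+0,150+203/4,.075),pz('top',348,150+265/4,.075))
E
```

```text
135 -0.14459313963093812 -0.053291956554039545 x 0.5425398220213746 [0.00287245 0.54282305]
-0.16 0.06374897666768375 0.5428855232122752
-0.14 0.06174464129388646 0.5423498134518799
-0.12 0.06197812638052769 0.5424525050688755
-0.1 0.06302940569048376 0.5425551607109356
-0.08 0.06289428277226938 0.5426509320714497
-0.06 0.06063861648577151 0.5427193144696832
end [ 0.54310876 -0.14593108  0.0624    ] slot walls [ 0.56177151 -0.22879583  0.075     ] [ 0.51907254 -0.22793779  0.075     ]
```

The clearances fit: the shaft top is at 62 mm, under the grille at 70, and the hook tip is at about 32 mm, over the bar at 25.5. I'll slide in 137 mm, which puts the hook about 18 mm behind the bar's centre.

```bash
python3 -m jog '[[[0,-0.4,-0.03,0,0],[0,-0.5,0,0,0],[0,-0.5,0,0,0],[0,-0.5,0,0,0],[0,-0.5,0,0,0],[0,-0.5,0,0,0],[0,-0.4,0,0,0],[0,-0.1,0,0,0],[0,0,0,0,0],[0,0,0,0,0]]]';python3 g.py
python3 - <<'E'
from h import *
a,_=shot('top')
cv2.imwrite('pics/c6.png',cv2.resize(a[178:240,322:410],None,fx=9,fy=9,interpolation=cv2.INTER_CUBIC)[:,:,::-1])
E
```

```text
time: 19.32
position: [0.5414, -0.1164, 0.0294]
tool_rot: [-2.238, -2.205, -0.001]
ft_force: [-0.6, -0.5, -1.1]
grip_width: 0.295
t 19.32 pos [ 0.5414 -0.1164  0.0294] th 89.15 tilt 0.02 F [-0.6 -0.5 -1.1] w 25.7 q7 -0.17
```

View pics/c6.png

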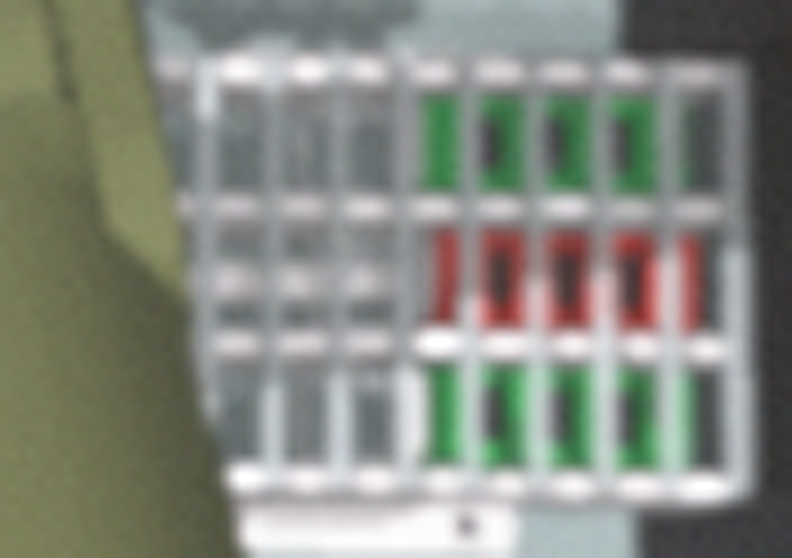

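The shaft lies mid-slot (crop y≈280; dividers at 208 and 343). Its end is just short of the grille bar at x≈400, so the hook should sit about 9 mm behind the bar and 12 mm short of the box. I'll lower it and pull a first stretch.

```bash
python3 -m jog '[[[0,0,0,0.15,0],[0,0,0,0.15,0],[0,0,0,0.15,0],[0,0,0,0.04,0],[0,0,0,0,0]]]';python3 g.py; python3 -m jog '[[[0,0.15,0,0,0],[0,0.2,0,0,0],[0,0.3,0,0,0],[0,0.3,0,0,0],[0,0,0,0,0]]]';python3 g.py
python3 - <<'E'
from h import *
a,_=shot('top')
cv2.imwrite('pics/c7.png',cv2.resize(a[178:240,322:410],None,fx=9,fy=9,interpolation=cv2.INTER_CUBIC)[:,:,::-1])
E
```

```text
time: 20.0
position: [0.5413, -0.1175, 0.0096]
tool_rot: [-2.239, -2.203, 0.0]
ft_force: [-0.3, -0.1, -1.8]
grip_width: 0.295
t 20.0 pos [ 0.5413 -0.1175  0.0096] th 89.07 tilt 0.02 F [-0.3 -0.1 -1.8] w 25.6 q7 -0.19
time: 20.62
position: [0.542, -0.0773, 0.0099]
tool_rot: [-2.236, -2.206, -0.001]
ft_force: [0.6, 0.1, -1.4]
grip_width: 0.293
t 20.62 pos [ 0.542  -0.0773  0.0099] th 89.22 tilt 0.06 F [ 0.6  0.1 -1.4] w 25.5 q7 -0.26
```

View pics/c7.png

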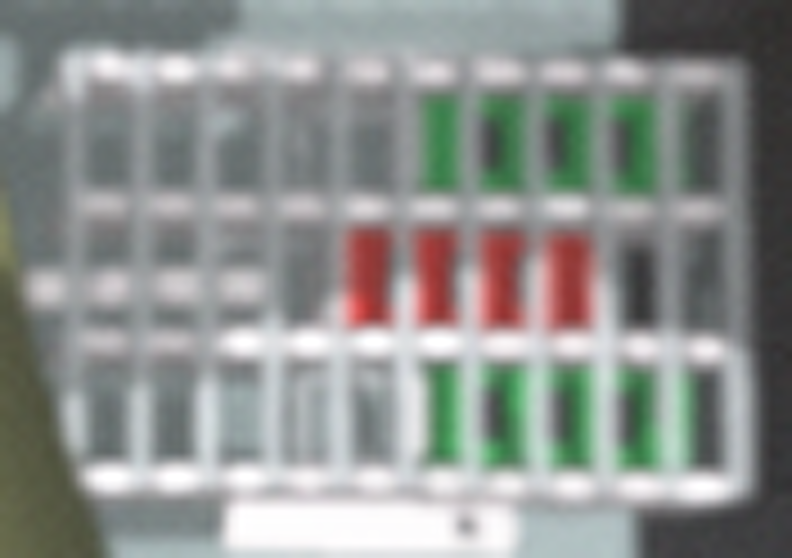

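The hook has caught: the red module has come forward about 29 mm and the greens haven't moved. I'll pull it the rest of the way.

```bash
python3 -m jog '[[[0,0.3,0,0,0],[0,0.4,0,0,0],[0,0.4,0,0,0],[0,0.4,0,0,0],[0,0.4,0,0,0],[0,0.4,0,0,0],[0,0.4,0,0,0],[0,0.4,0,0,0],[0,0.4,0,0,0],[0,0.4,0,0,0]]]';python3 g.py; python3 -m jog '[[[0,0.4,0,0,0],[0,0.4,0,0,0],[0,0.4,0,0,0],[0,0.3,0,0,0],[0,0.2,0,0,0],[0,0.1,0,0,0],[0,0,0,0,0]]]';python3 g.py
python3 - <<'E'
from m import *
a,_=shot('top')
red=lambda h:(h[0]<6 or h[0]>172) and h[1]>110 and h[2]>60
P=pts('top',(290,180,350,240),red,.06);print('red',len(P),rect(P),np.percentile(P[:,3],[5,50,95]))
cv2.imwrite('pics/c8.png',cv2.resize(a[160:250,260:410],None,fx=5,fy=5,interpolation=cv2.INTER_CUBIC)[:,:,::-1])
E
```

```text
time: 21.92
position: [0.5444, 0.0774, 0.0097]
tool_rot: [2.24, 2.203, -0.0]
ft_force: [0.7, -2.2, -1.6]
grip_width: 0.296
t 21.93 pos [0.5444 0.0774 0.0097] th 89.06 tilt 0.01 F [ 0.7 -2.2 -1.6] w 25.8 q7 -0.56
time: 22.8
position: [0.5457, 0.1489, 0.0097]
tool_rot: [-2.239, -2.203, -0.001]
ft_force: [0.4, -0.1, -1.7]
grip_width: 0.294
t 22.8 pos [0.5457 0.1489 0.0097] th 89.07 tilt 0.04 F [ 0.4 -0.1 -1.7] w 25.6 q7 -0.7
red 180 (array([542.8, -92.1]), array([44.4, 30.7]), 89.71) [0.03651462 0.06056214 0.06572571]
```

View pics/c8.png

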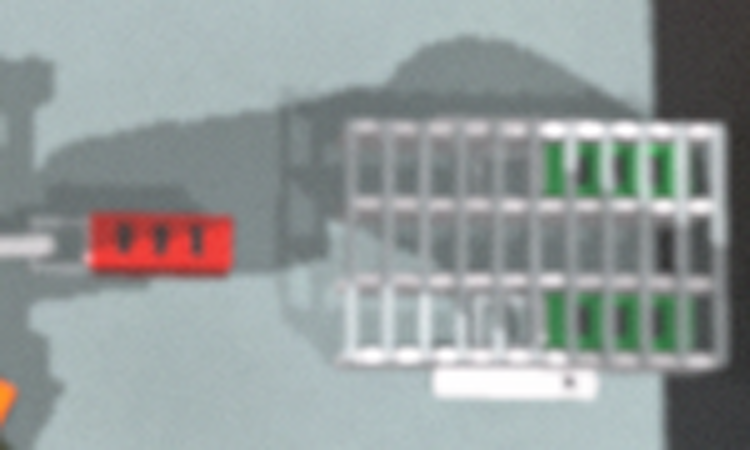

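The module stands clear: its box is at crop (90–232, 212–272), about 60 mm off the rack front, and the greens are in place. Next I'll unhook, with a small relief towards the box, then lift, retreat and set the pick down.

```bash
python3 -m jog '[[[0,-0.12,0,0,0],[0,0,0,-0.3,0],[0,0,0,-0.4,0],[0,0,0,-0.5,0],[0,0,0,-0.3,0],[0,0,0,0,0]]]';python3 g.py; python3 -m jog '[[[0,0.5,0.1,0,0],[0,0.5,0.2,0,0],[0,0.5,0.25,0,0],[0,0.4,0.2,0,0],[0,0,0,0,0],[0,0,0,0,0]]]'
python3 g.py 0.576 0.22 0.008 89.1
python3 - <<'E'
from m import *
a,_=shot('top')
red=lambda h:(h[0]<6 or h[0]>172) and h[1]>110 and h[2]>60
P=pts('top',(260,195,320,225),red,.06);print('red',len(P),rect(P),np.percentile(P[:,3],[5,50,95]))
E
```

```text
time: 23.6
position: [0.5466, 0.1438, 0.0713]
tool_rot: [2.238, 2.202, 0.003]
ft_force: [0.4, -0.8, -2.4]
grip_width: 0.294
t 23.6 pos [0.5466 0.1438 0.0713] th 89.05 tilt 0.16 F [ 0.4 -0.8 -2.4] w 25.6 q7 -0.63
time: 24.35
position: [0.5763, 0.2182, 0.0691]
tool_rot: [-2.24, -2.203, 0.003]
ft_force: [0.3, -0.6, -1.7]
grip_width: 0.292
t 24.35 pos [0.5763 0.2182 0.0691] th 89.05 tilt 0.1 F [ 0.3 -0.6 -1.7] w 25.4 q7 -0.76
units [ 0.046 -0.006  1.526] turn -0.01
red 321 (array([543.5, -74.9]), array([78. , 33.3]), 86.67) [0.03808918 0.06021061 0.06531391]
```

```bash
python3 -m jog '[[[0,0,0,0.5,0],[0,0,0,0.5,0],[0,0,0,0.3,0],[0,0,0,0.15,0],[0,0,0,0.08,0],[0,0,0,0.02,0],[0,0,0,0,0]]]';python3 g.py; python3 -m jog '[[[0.6,0,0,0,0],[0.6,0,0,0,0],[0.6,0,0,0,0],[0.6,0,0,0,0],[0.7,0,0,0,0],[0.7,0,0,-0.3,0],[0.8,0,0,-0.7,0],[0.9,0,0,-0.9,0],[1,0,0,-0.9,0],[1,0,0,-0.9,0]]]'
python3 -m jog '[[[1,0.8,0,-0.5,0],[1,0.8,0,-0.5,0],[1,0.8,0,0,0],[1,0.8,0,0,0],[1,0,0,0,0],[1,0,0,0,0]]]'; python3 g.py
python3 - <<'E'
from m import *
a,_=shot('top');b,_=shot('side')
o=np.hstack([cv2.resize(a[140:300,160:420],(420,260)),cv2.resize(b[110:310,210:410],(380,380))[:260]]) if 0 else np.zeros((400,800,3),np.uint8)
o[:260,:400]=cv2.resize(a[150:280,210:410],(400,260),interpolation=cv2.INTER_CUBIC);o[:,400:]=cv2.resize(b[110:310,200:400],(400,400),interpolation=cv2.INTER_CUBIC)
cv2.imwrite('pics/c9.png',o[:,:,::-1])
E
```

```text
time: 25.28
position: [0.5772, 0.2193, 0.0082]
tool_rot: [2.239, 2.203, 0.001]
ft_force: [-0.3, 0.6, -1.8]
grip_width: 0.295
t 25.27 pos [0.5772 0.2193 0.0082] th 89.07 tilt 0.05 F [-0.3  0.6 -1.8] w 25.6 q7 -0.81
time: 26.52
position: [0.5768, 0.2193, 0.1578]
tool_rot: [2.239, 2.203, 0.001]
ft_force: [0.3, -0.7, 0.8]
grip_width: 0.98
time: 27.28
position: [0.5792, 0.3464, 0.1961]
tool_rot: [2.239, 2.202, -0.0]
ft_force: [1.4, -0.6, -0.8]
grip_width: 1.003
t 27.27 pos [0.5792 0.3464 0.1961] th 89.05 tilt 0.05 F [ 1.4 -0.6 -0.8] w 87.3 q7 -0.9
```

View pics/c9.png

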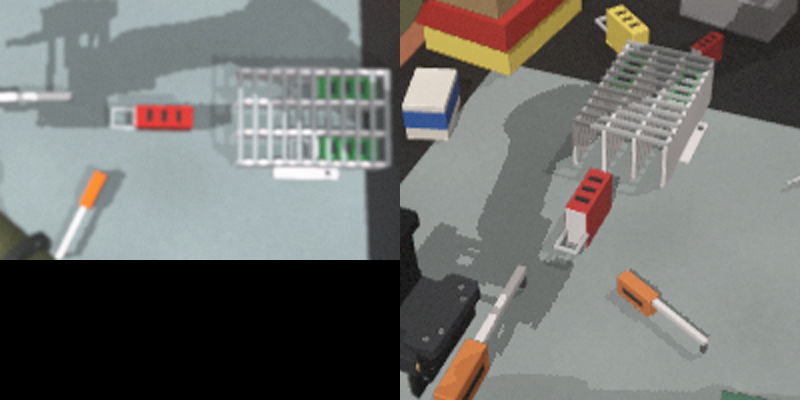

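The module stands upright in front of the rack at (165,117). The pick stands on the bench with its hook end at (70,95), unhooked and well away, and the greens haven't moved. I'll check the heights and hand in.

```bash
python3 - <<'E'
from m import *
wh=lambda h:h[1]<50 and h[2]>150
P=pts('top',(205,192,250,203),wh,.04);P=P[(P[:,3]>.02)&(P[:,3]<.09)];print('shaft',len(P),np.percentile(P[:,3],[10,50,90]),P[:,1].min())
gr=lambda h:50<h[0]<80 and h[1]>110 and h[2]>40
P=pts('top',(360,180,410,240),gr,.06);print('green',rect(P))
red=lambda h:(h[0]<6 or h[0]>172) and h[1]>110 and h[2]>60
P=pts('top',(260,195,320,225),red,.06);print('red',rect(P))
job.close_job()
E
```

```text
shaft 163 [0.0360301  0.04020504 0.04402853] 0.05637270161578516
green (array([ 540.5, -323.6]), array([ 63.9, 105.7]), 89.74)
red (array([542.9, -75.5]), array([77.7, 30.7]), 89.71)
the job is handed in; nothing more can be done
```

The red module is out of the rack and standing upright on the bench, and the job is handed in at about 27 s of the 61 s allowed. I lifted the pick from the dock by its shaft, set it on the bench, and re-gripped it across the handle. I then hooked the red module's bar, pulled the module out, unhooked and put the pick down on its handle.

Last checks from the pictures:
- **Red module:** the box's rear face is about 60 mm in front of the rack, with its top at about 60 mm, so it stands upright.
- **Pick:** its shaft top is level at about 40 mm, which fits standing on the handle. The hook is roughly 55–60 mm from the pull bar, and the gripper is open and clear of it.
- **Green modules:** their measured position is the same as at the start.
- **Forces:** every wrist-force reading I took was within about 3 N. These were taken at the end of each move only.

One disagreement came up on the way: two estimates of the pick tip's position along the shaft differed by about 5 mm. I chose an insertion depth that worked for either, and the hook caught the first time. No check failed.

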